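# Change the board test jig over to the next step

## Robot

A 6-joint arm with a two-finger parallel gripper is mounted at the origin on the work surface. World frame = base frame: x ahead of the robot, y to its left, z up, the work surface at z = 0. Lengths are in m, angles in rad, forces in N, time in s.
With the tool pointing down it reaches from about 0.3 to 0.775 m from the base axis. Payload 14.6 kg.
Tool frame: the origin (TCP) lies midway between the tips of the shut fingers; the grasp point (between the pads) lies 19 mm behind it (ctrl.pinch_z is the distance from the TCP to the grasp point, in m); z points along the fingers, y is the line along which they close (so a half turn about z gives the same grasp; the last joint's range is limited). The gripper opens to 94 mm and grips with 3 to 60 N. Pads are 16 mm wide; open, the fingers measure 119 mm over their backs; the gripper's body (75 mm by 177 mm) begins 78 mm behind the grasp point.
Start: joints at [-1.19, 0.3, 1.521, -0, 1.321, -0.067], TCP at [0.238, -0.496, 0.205] pointing down, gripper open.
Joint ranges: [-3.03, 3.03], [-0.79, 2.21], [0.23, 2.52], [-1.04, 4.18], [0, 3.07], [-2.55, 2.55]. Speed limits (rad/s): [2.22, 2.22, 2.57, 3.14, 3.14, 3.14].

## Interface

Orientations are given as [roll, pitch, yaw] about the fixed x, y, z axes, in that order (R = Rz(yaw) Ry(pitch) Rx(roll)).
In Python, from station import ctrl gives the robot as it stands.
- The arm moves only by the tool jog_arm, never from a script. Its argument "motion" is a list of rows, each a list of 7 numbers: the shift along the tool's x, y, z in m, then the turn, a rotation vector about the tool's x, y, z in rad, then the opening, from -1 (shut) to 1 (fully open). In form: [[tx, ty, tz, rx, ry, rz, gripper], ...]. A call has 1 to 5 rows; each row shifts and turns the commanded pose from where the row before left it, along the tool's axes as they then stand; what a row does not reach is not made up. A row lasts 1/10 s, in which the tool goes at most 50 mm and 8.59 degrees, less where a joint would pass 70% of its speed; a pose out of reach is approached as far as the arm can. A call is refused whole if a number of a shift passes 0.05 or a number of a turn 0.15, either way. A call with a gripper value outside its range is refused whole. The fingers move at their own pace and stop on an object; "squeeze" is the grip in N (left out, the last holds). Time passes only in rows, so rows that do not move let the fingers close. It gives the time, the measured TCP pose, the force, the opening and the grip force at its end, in the units of the state.
- ctrl.get_obs(): the state, without advancing time (a new reading comes with each control period).
- ctrl.camera(name): name is "side" or "top"; returns the picture (480x640x3 uint8, red, green, blue); there is no depth.
- ctrl.camera_model(name): a dict with "intrinsics" (3x3 intrinsics, pixels), "rvec" (rotation vector, rad) and "tvec" (3), from world to camera coordinates, as OpenCV has them. Camera axes: x right, y down, z forward; pixel columns grow to the right and rows downward; lengths in m; the calibration is good to about 2 mm. A picture is of the moment at which its call begins. camera_model takes no time and is no camera call.
- ctrl.hand_in(): hands the job in; it is judged then, once.
The state is a dict: "time_s": time; "qpos": joint angles; "joint_vel": joint speeds; "tau": joint torques, N m; "ee_pos": TCP position; "eef_rot": TCP orientation; "force": force on the tool from outside, world axes, zero at the start; "moment": the same for the moment, N m; "grip_width": finger opening in m; "grip_force": force on a finger pad.
Only numpy, scipy, OpenCV 4.12 (cv2) and the standard library are available. Lean on these libraries where they do the work, as an engineer would, in place of code of your own. Each camera call takes 0.05 s, during which the arm holds its last target. There are 200 camera calls.

## Task

The board in the test jig is finished: lift the jig's press gate until it stays open by itself, then lift the board out of the nest and set it down flat, not dropped, on the floor of the tray beside the board already lying there. Only when the nest is empty, turn the supply's selector clockwise to its fifth step, five clicks up from the stop at its anticlockwise end, without ever going past that step. Leave the other board and everything else on the bench as they are.

Things in the scene. Friction and masses are not known exactly. Their poses are not given: they have to be found in the camera images.
- jig: Board test jig, fixed to the bench: grey case 210 x 210 x 60 mm, a nest on its black deck, a press gate hinged along its far side. Origin: centre of its underside; x points from the gate's handle side to the hinge side (yaw within 0.2 rad), y left, z up. Hinge pillars at (85, +-94) mm, 120 mm high, 26 x 12 mm; rest posts for the gate at (-80, +-75) mm, 97 mm high, 16 mm thick.
- gate (a joint): Press gate's angle, rad: 0 shut (level, over the board), growing as the handle side rises and swings over away from the robot, 1.62 open (upright at its stop, 330 mm high). Below 0.84 it falls shut, above it falls open, damped, and stays. Shut, about 2.1 N up at the handle lifts it. Aluminium frame 166 mm wide, 10 mm thick, reaching 173 mm from the hinge axis, four push rods under its two cross rails.
- gate_handle (a point): Middle of the gate's handle: a round bar 12 mm thick, 88 mm clear between its two arms, parallel to the hinge, 222 mm from the hinge axis on the robot's side, 102 mm above the bench when shut (only the bench, at times the screwdriver, below it). 43 mm clear between the bar and the gate's front rail. Its axes turn with the gate: y along the bar, x from the handle to the hinge.
- gate_hinge (a point): Point on the gate's hinge axis, midway between the pillars, 102 mm above the bench; the axis is the jig's y axis. The counterweight, a steel bar 110 mm long, 32 mm thick, sits on two arms 70 mm from this axis: above and behind the hinge with the gate shut, hanging behind the jig with the gate open.
- nest (a point): Centre of the nest, at the height of the board's underside (76 mm above the bench), 10 mm nearer the robot than the jig's origin. It holds the board, long side along the jig's x axis, between four corner guides, 2 mm clear all round, that stand 7.6 mm above the board's top face; the middle 86 mm of the long sides is free of guides.
- board: Finished circuit board in the nest: green, 95 x 64 x 2.4 mm, about 0.14 kg. Origin: centre of its underside; x along its long side, z up. At its centre a finned aluminium heat sink, 40 mm along x, 30 along y, top 26.4 mm above the origin: grip it across its 30 mm, bare board 17 mm wide each side. White connector 11 mm high at x = -39 mm, two capacitors 13 mm high at x = +35.5 mm.
- board2: Another board of the same make, lying in the +y half of the tray, to be left alone. Same origin and axes as the first.
- tray: Grey open tray fixed to the bench, 200 mm (x) x 270 mm (y) x 35 mm outside, walls and floor 5 mm. Origin: centre of its underside; axes as the bench's but for its yaw (within 0.2 rad). Its -y half is free but for the solder reel. It stands to the left or to the right of the jig.
- supply: Stepped bench supply, fixed to the bench, on the other side of the jig from the tray: a pale case 170 mm (x) x 180 mm (y) x 80 mm with the selector on its top and two binding posts 16 mm thick and 24 mm high at (58, +-68) mm. Origin: centre of its underside; axes as the bench's but for its yaw (within 0.25 rad).
- selector (a joint): Angle of the selector, rad: 0 at step 0, its anticlockwise stop, growing clockwise seen from above; a click every 0.5236 (30 degrees), steps 0 to 7, so step 5 reads 2.618. It starts at step 0, 1, 2 or 3. A sprung ball holds it in each step; about 0.13 N m takes it over to the next, and let go between two steps it jumps to the nearer.
- selector_grip (a point): On the selector's vertical axis, 22 mm towards -x from the supply's origin, 113 mm above the bench, at the height to grip. The selector is a black bar handle 44 mm long, 12 mm wide, flat-sided from 90 to 121 mm above the bench, on a round skirt 44 mm across with its top at 90 mm. The point's x axis points along the bar to its white-lined pointer end.
- selector_tip (a point): The pointer end of the selector's bar, on its top, 22 mm from the axis: it shows the step on the eight dark scale strokes around the handle. In the supply's frame it points 105 degrees anticlockwise of x at step 0 (stroke with a cross bar) and 45 degrees clockwise of x at step 5.
- solder_reel: Small reel of solder wire, 40 mm across, 30 mm high, standing on end in the tray along its -y wall. Origin: centre of its underside. Bystander.
- tape: Roll of tape 42 mm across, 12 mm high, lying on the supply's top behind the selector. Origin: centre of its underside. Bystander.
- screwdriver: Screwdriver 170 mm long, lying on the bench between the robot and the jig, its handle half 26 mm thick. Origin: on the bench under it; x along it. Bystander.
- screw_jar: Small closed jar of 52 mm diameter, 45 mm high, in front of the supply. Origin: centre of its underside. Bystander.
- cup_a: Paper cup 74 mm across the rim, 85 mm high, behind the work at one side. Origin: centre of its underside. Bystander.
- cup_b: A second paper cup like the first. Bystander.
- flux_bottle: Amber bottle of 48 mm diameter, 110 mm high, behind the work. Origin: centre of its underside. Bystander.
Not all that is in view belongs to the job. Leave any pink or red look-alike of the board alone.

How it is judged:
On the way, in this order (a step that is already met when the one before it is completed fails the run):
1. the gate stands open by itself at its stop, the robot off it (value of joint gate above 1.45 rad and velocity of joint gate below 0.05 rad/s and contact force between the fingers and jig below 0.1 N), for 0.2 s.
2. the board lies flat on the tray's floor, let go (x of board in the frame of tray between -0.09 and 0.09 m and y of board in the frame of tray between -0.125 and 0.125 m and z of board in the frame of tray between 0.001 and 0.01 m and angle between board's own z axis and vertical below 0.07 rad and linear speed of board below 0.02 m/s and contact force between the fingers and board below 0.1 N), for 0.2 s.
At the end, for the whole second after the job is handed in: The gate stands open (over 1.45 rad) by itself; the finished board lies let go and at rest on the tray's floor (its origin less than 10 mm above the tray's underside, within 4 degrees of level, inside the walls); the selector rests in step 5 (2.618 rad, within 0.13) (all of step 2 and value of joint gate above 1.45 rad and value of joint selector between 2.48799 and 2.74799 rad and velocity of joint selector between -0.05 and 0.05 rad/s); the robot touches nothing.
It fails at once if the selector is turned a full click while the board is still in the nest (distance of selector_tip from where it was at the start of the episode above 0.009 m and distance between board and nest below 0.05 m).
It fails at once if the selector goes past step 5 (by more than half a click) (value of joint selector above 2.94799 rad).
It fails at once if the board is dropped (falls free at more than 0.6 m/s) (contact force between the fingers and board below 0.1 N and linear speed of board above 0.6 m/s).
It fails at once if the other board or a bystander is shifted more than 20 mm or tipped over (distance of any of board2, solder_reel, tape, screwdriver, screw_jar, cup_a, cup_b, flux_bottle from where it was at the start of the episode above 0.02 m or angle between any of board2, solder_reel, tape, screw_jar, cup_a, cup_b, flux_bottle's own z axis and vertical above 0.35 rad).
It also fails if it takes over 72 s, if anything falls off the work surface, if the arm or the gripper's body presses on something with over 40 N, if the wrist force passes 120 N, or if a joint passes its speed limit or range.

## Working session

There is one attempt and no reset: what is moved stays moved. The work goes in short steps, Python scripts to look and compute and a tool call to move; the robot and the scene stay as the last step left them, time stands still between calls to the robot, and variables do not carry over. Pictures are saved under pics/ and viewed, at most 10 in all, crops included, and the job is handed in when it is done.

Besides the shell and the picture viewer there is one more tool, called after "Emit:" as name(argument=value, ...), one argument or row to a line, values as JSON. jog_arm: Moves the arm, as the interface text tells. Its arguments: {"type":"object","properties":{"motion":{"type":"array"},"squeeze":{"type":"number"}},"required":["motion"]}

```bash
mkdir -p pics; cat > h.py <<'E'
import numpy as np,cv2
from station import ctrl
def snap(n,f):
    im=np.ascontiguousarray(ctrl.camera(n)[:,:,::-1]); cv2.imwrite('pics/'+f,im); return im
def cam(n):
    m=ctrl.camera_model(n);return np.array(m['intrinsics'],float),cv2.Rodrigues(np.array(m['rvec'],float))[0],np.array(m['tvec'],float).ravel()
def ray(n,u,v,z):
    K,R,t=cam(n);d=R.T@np.linalg.inv(K)@np.array([u,v,1.]);c=-R.T@t
    return c+d*(z-c[2])/d[2]
def proj(n,P):
    K,R,t=cam(n);q=K@(R@np.array(P,float)+t);return q[:2]/q[2]
E
python3 - <<'E'
from h import *
snap('top','t0.png');snap('side','s0.png')
for n in('top','side'):
    K,R,t=cam(n);print(n,K[0,0],-R.T@t,R[2])
o=ctrl.get_obs();print(o['ee_pos'],o['eef_rot'],o['grip_width'],ctrl.pinch_z)
E
```

```text
top 445.5718265523771 [ 0.35108832 -0.01261847  1.01562891] [ 0.16520738  0.00836201 -0.9862234 ]
side 571.605249695126 [-0.07403236 -1.05834556  1.09808055] [ 0.37603267  0.67081035 -0.63922836]
[ 0.23805416 -0.49556407  0.2049789 ] [-3.14062347e+00 -7.03903798e-05  4.47794153e-01] 0.09400960991237685 0.0188
```

View pics/t0.png

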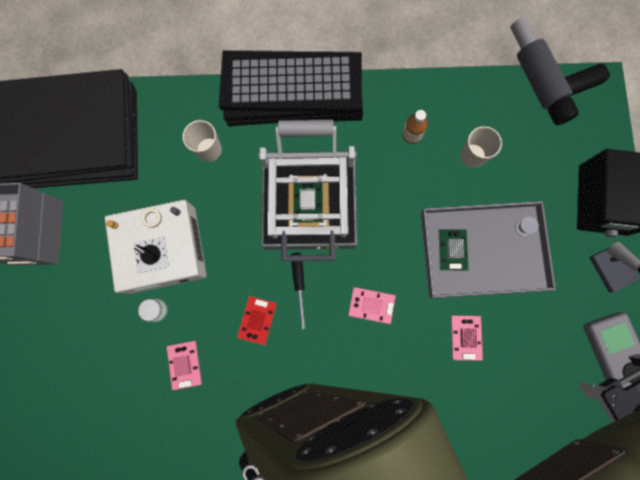

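View pics/s0.png

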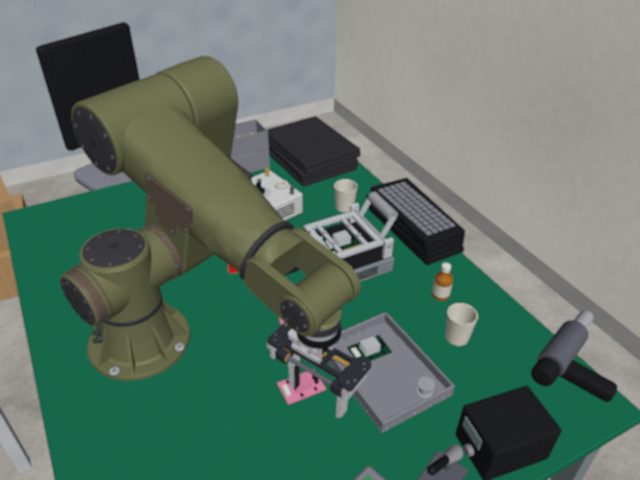

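The top view shows the jig at (308,200), supply at (152,248), tray at (488,250) with board2 at (453,248) and the reel at (528,226), and the screwdriver at (299,290). There are four look-alikes, red (257,320) and pink (372,305), (184,365) and (467,338). The green board at (308,198), under the gate in the nest, fits the description. An enlarged crop should confirm it.

```bash
python3 - <<'E'
from h import *
im=cv2.imread('pics/t0.png')
a=cv2.resize(im[110:270,250:366],None,fx=3.7,fy=3.7,interpolation=cv2.INTER_CUBIC)
b=cv2.resize(im[195:300,100:212],None,fx=3.2,fy=3.2,interpolation=cv2.INTER_CUBIC)
c=np.zeros((592,800,3),np.uint8);c[:a.shape[0],:a.shape[1]]=a[:592];c[:b.shape[0],435:435+b.shape[1]]=b
cv2.imwrite('pics/c0.png',c)
# tray corners outer rim z=35
for p in[(422,209),(545,202),(555,290),(431,297)]:print('tray',ray('top',*p,.035).round(4))
for p in[(307.5,258)]:print('handle',ray('top',*p,.102).round(4))
for p in[(283,258),(335,258)]:print('hends',ray('top',*p,.102).round(4))
for p in[(264,153),(352,153)]:print('pillar',ray('top',*p,.12).round(4))
hsv=cv2.cvtColor(im,cv2.COLOR_BGR2HSV)
def blob(m,x0,y0,x1,y1,z,nm):
    q=np.zeros_like(m);q[y0:y1,x0:x1]=m[y0:y1,x0:x1]
    n,l,s,ce=cv2.connectedComponentsWithStats(q)
    for i in range(1,n):
        if s[i,4]>60:
            r=cv2.minAreaRect(np.argwhere(l==i)[:,::-1].astype(np.float32));print(nm,s[i,4],np.round(r[0],1),np.round(r[1],1),round(r[2],1),ray('top',*r[0],z).round(4))
light=((hsv[...,1]<70)&(hsv[...,2]>110)).astype(np.uint8)*255
blob(light,296,185,320,212,.1024,'sink')
blob(light,100,195,212,300,.08,'supply')
blob((hsv[...,2]<60).astype(np.uint8)*255,135,235,168,272,.115,'knob')
blob(((hsv[...,1]<40)&(hsv[...,2]>130)).astype(np.uint8)*255,512,210,545,242,.035,'reel')
E
```

```text
tray [ 0.5811 -0.2255  0.035 ]
tray [ 0.5888 -0.5023  0.035 ]
tray [ 0.3917 -0.5025  0.035 ]
tray [ 0.3841 -0.2325  0.035 ]
handle [0.4688 0.0315 0.102 ]
hends [0.4703 0.0822 0.102 ]
hends [ 0.4672 -0.0253  0.102 ]
pillar [0.6924 0.1178 0.12  ]
pillar [ 0.6864 -0.0678  0.12  ]
sink 305 [307.5 199. ] [20. 15.] 90.0 [0.5943 0.0289 0.1024]
supply 6650 [153.6 245.9] [81.2 96.1] 78.7 [0.5073 0.3608 0.08  ]
knob 265 [150.  254.4] [17.3 18.4] 84.3 [0.484  0.3536 0.115 ]
reel 757 [525.  225.5] [31. 26.] 90.0 [ 0.5364 -0.4521  0.035 ]
```

View pics/c0.png

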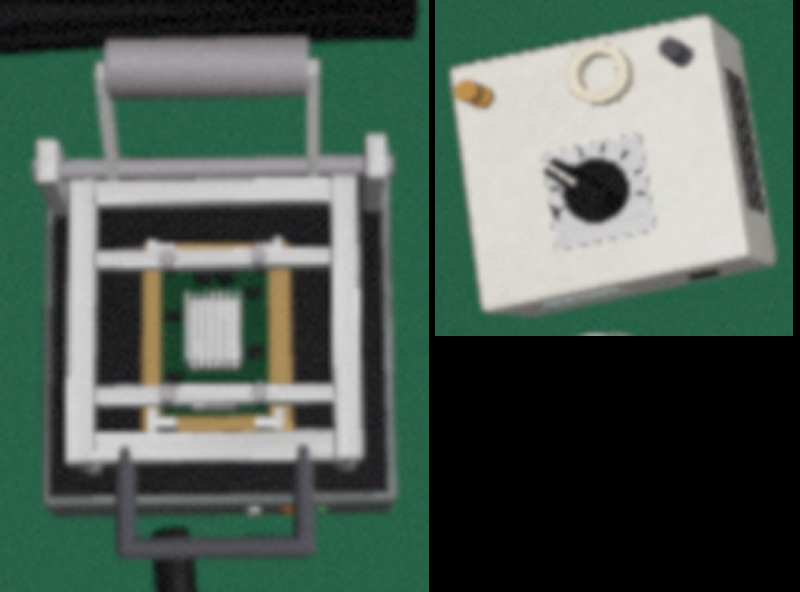

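The crop confirms the green finned board in the nest, the bar handle at px (308,258), and the selector pointer aimed up-left at about step 2. I'll write a row planner for the moves and refine the supply geometry.

```bash
cat >> h.py <<'E'
from scipy.spatial.transform import Rotation as Ro
def plan(pts,p0=None,y0=None,rx=True):
    """pts: list of (x,y,z,yaw,n) tool-down waypoints; prints rows (tool axes)"""
    o=ctrl.get_obs();p=np.array(o['ee_pos']) if p0 is None else np.array(p0,float)
    R=Ro.from_euler('xyz',o['eef_rot']) if y0 is None else Ro.from_euler('xyz',[np.pi,0,y0])
    for x,y,z,yaw,n in pts:
        T=Ro.from_euler('xyz',[np.pi,0,yaw]);out=[]
        for k in range(n):
            f=n-k
            s=np.round(R.inv().apply((np.array([x,y,z])-p)/f),3);w=np.round((R.inv()*T).as_rotvec()/f,3)
            p=p+R.apply(s);R=R*Ro.from_rotvec(w);out.append((s.tolist()+w.tolist()))
        print('->',(x,y,z,yaw),'max',np.abs(out).max(0).round(3))
        for r in out:print('  ',[0 if v==0 else v for v in r])
E
python3 - <<'E'
from h import *
f=lambda x,y:(100+(x-435)/3.2,195+y/3.2)
for c in[(450,68),(708,15),(748,255),(483,310)]:print('sup',ray('top',*f(*c),.08).round(4))
print('tip',ray('top',*f(548,164),.121).round(4))
g=lambda x,y:(250+x/3.7,110+y/3.7)
for c in[(119,550),(312,550)]:print('bar',ray('top',*g(*c),.106).round(4))
for c in[(60,167),(370,162)]:print('hinge',ray('top',*g(*c),.108).round(4))
plan([(.469,.03,.205,1.541,15),(.469,.03,.083,1.541,5)])
E
```

```text
sup [0.5754 0.4694 0.08  ]
sup [0.6069 0.2953 0.08  ]
sup [0.4429 0.2648 0.08  ]
sup [0.4117 0.4388 0.08  ]
tip [0.5008 0.3819 0.121 ]
bar [0.4685 0.0835 0.106 ]
bar [ 0.4654 -0.0238  0.106 ]
hinge [0.6921 0.1148 0.108 ]
hinge [ 0.6893 -0.0642  0.108 ]
-> (0.469, 0.03, 0.205, 1.541) max [0.038 0.025 0.    0.    0.001 0.073]
   [0.029, -0.025, 0, 0, 0, -0.073]
   [0.031, -0.023, 0, 0, 0, -0.073]
   [0.032, -0.02, 0, 0, 0, -0.073]
   [0.034, -0.018, 0, 0, 0, -0.073]
   [0.035, -0.016, 0, 0, 0, -0.073]
   [0.036, -0.013, 0, 0, 0, -0.073]
   [0.037, -0.01, 0, 0, 0, -0.073]
   [0.037, -0.007, 0, 0, 0, -0.073]
   [0.038, -0.005, 0, 0, 0, -0.073]
   [0.038, -0.002, 0, 0, 0, -0.073]
   [0.038, 0.001, 0, 0, 0, -0.073]
   [0.038, 0.004, 0, 0, 0, -0.073]
   [0.038, 0.006, 0, 0, 0, -0.072]
   [0.038, 0.009, 0, 0, 0, -0.073]
   [0.036, 0.012, 0, 0, -0.001, -0.072]
-> (0.469, 0.03, 0.083, 1.541) max [0.    0.    0.025 0.    0.    0.   ]
   [0, 0, 0.024, 0, 0, 0]
   [0, 0, 0.025, 0, 0, 0]
   [0, 0, 0.024, 0, 0, 0]
   [0, 0, 0.025, 0, 0, 0]
   [0, 0, 0.024, 0, 0, 0]
```

Emit:
jog_arm(
  motion=[
    [0.029,-0.025,0,0,0,-0.073,-0.15],
    [0.031,-0.023,0,0,0,-0.073,-0.15],
    [0.032,-0.02,0,0,0,-0.073,-0.15],
    [0.034,-0.018,0,0,0,-0.073,-0.15],
    [0.035,-0.016,0,0,0,-0.073,-0.15],
  ],
  squeeze=8,
)

```text
time_s: 0.6
ee_pos: [0.3151, -0.3187, 0.2052]
eef_rot: [-3.141, -0.0, 0.816]
force: [0.4, -0.9, 0.1]
grip_width: 0.0574
grip_force: 0.0
```

Emit:
jog_arm(
  motion=[
    [0.036,-0.013,0,0,0,-0.073,-0.15],
    [0.037,-0.01,0,0,0,-0.073,-0.15],
    [0.037,-0.007,0,0,0,-0.073,-0.15],
    [0.038,-0.005,0,0,0,-0.073,-0.15],
    [0.038,-0.002,0,0,0,-0.073,-0.15],
  ],
)

```text
time_s: 1.1
ee_pos: [0.3921, -0.1443, 0.2054]
eef_rot: [-3.141, -0.0, 1.181]
force: [-0.1, -0.2, -1.1]
grip_width: 0.0402
grip_force: 0.0
```

Emit:
jog_arm(
  motion=[
    [0.038,0.001,0,0,0,-0.073,-0.15],
    [0.038,0.004,0,0,0,-0.073,-0.15],
    [0.038,0.006,0,0,0,-0.073,-0.15],
    [0.038,0.009,0,0,0,-0.073,-0.15],
    [0.036,0.012,0,0,0,-0.073,-0.15],
  ],
)

```text
time_s: 1.6
ee_pos: [0.4695, 0.0312, 0.2053]
eef_rot: [-3.141, 0.0, 1.546]
force: [0.1, -0.8, -0.2]
grip_width: 0.0398
grip_force: 0.0
```

Emit:
jog_arm(
  motion=[
    [0,0,0,0,0,0,-0.15],
    [0,0,0,0,0,0,-0.15],
  ],
)

```text
time_s: 1.8
ee_pos: [0.469, 0.0299, 0.205]
eef_rot: [-3.141, 0.0, 1.544]
force: [-0.0, -0.5, -0.8]
grip_width: 0.0402
grip_force: 0.0
```

Emit:
jog_arm(
  motion=[
    [0,0,0.03,0,0,0,-0.15],
    [0,0,0.03,0,0,0,-0.15],
    [0,0,0.03,0,0,0,-0.15],
    [0,0,0.02,0,0,0,-0.15],
    [0,0,0.012,0,0,0,-0.15],
  ],
)

```text
time_s: 2.3
ee_pos: [0.4683, 0.0285, 0.082]
eef_rot: [-3.14, 0.0, 1.541]
force: [-0.1, -0.8, -0.5]
grip_width: 0.0401
grip_force: 0.0
```

Emit:
jog_arm(
  motion=[
    [0,0,0,0,0,0,-0.15],
    [0,0,0,0,0,0,-0.9],
    [0,0,0,0,0,0,-0.9],
    [0,0,0,0,0,0,-0.9],
    [0,0,0,0,0,0,-0.9],
  ],
  squeeze=8,
)

```text
time_s: 2.8
ee_pos: [0.47, 0.0295, 0.0842]
eef_rot: [3.139, -0.0, 1.543]
force: [15.6, -1.3, -1.6]
grip_width: 0.0123
grip_force: 7.9
```

```bash
python3 - <<'E'
from h import *
hx,r=.690,.222
x0,z0=.469,.083
# arc increments in tool y (fwd) and z(down)
a=np.linspace(0,1.45,30)
for s in range(0,30,5):
    print(a[s].round(2),[(float(np.round(r*(np.cos(a[k])-np.cos(a[k+1])),3)),float(-np.round(r*(np.sin(a[k+1])-np.sin(a[k])),3))) for k in range(s,min(s+5,29))])
E
```

```text
0.0 [(0.0, -0.011), (0.001, -0.011), (0.001, -0.011), (0.002, -0.011), (0.002, -0.011)]
0.25 [(0.003, -0.011), (0.004, -0.011), (0.004, -0.01), (0.005, -0.01), (0.005, -0.01)]
0.5 [(0.006, -0.01), (0.006, -0.009), (0.006, -0.009), (0.007, -0.009), (0.007, -0.008)]
0.75 [(0.008, -0.008), (0.008, -0.008), (0.009, -0.007), (0.009, -0.007), (0.009, -0.006)]
1.0 [(0.009, -0.006), (0.01, -0.005), (0.01, -0.005), (0.01, -0.004), (0.01, -0.004)]
1.25 [(0.011, -0.003), (0.011, -0.003), (0.011, -0.002), (0.011, -0.002)]
```

Emit:
jog_arm(
  motion=[
    [0,0.002,-0.008,0,0,0,-0.9],
    [0,0.002,-0.01,0,0,0,-0.9],
    [0,0.001,-0.011,0,0,0,-0.9],
    [0,0.002,-0.011,0,0,0,-0.9],
    [0,0.002,-0.011,0,0,0,-0.9],
  ],
)

```text
time_s: 3.3
ee_pos: [0.4758, 0.0294, 0.1343]
eef_rot: [-3.135, 0.0, 1.543]
force: [-12.3, -0.1, -0.1]
grip_width: 0.0117
grip_force: 8.0
```

Emit:
jog_arm(
  motion=[
    [0,0.003,-0.011,0,0,0,-0.9],
    [0,0.004,-0.011,0,0,0,-0.9],
    [0,0.004,-0.01,0,0,0,-0.9],
    [0,0.005,-0.01,0,0,0,-0.9],
    [0,0.005,-0.01,0,0,0,-0.9],
  ],
)

```text
time_s: 3.8
ee_pos: [0.4974, 0.029, 0.187]
eef_rot: [-3.136, -0.0, 1.543]
force: [-14.8, 1.9, 6.8]
grip_width: 0.0175
grip_force: 8.0
```

```bash
python3 - <<'E'
from h import *
a=snap('side','s1.png')[180:330,240:420];b=snap('top','t1.png')[100:290,230:390]
c=np.zeros((570,800,3),np.uint8);a=cv2.resize(a,None,fx=2.2,fy=2.2);b=cv2.resize(b,None,fx=2.5,fy=2.5);c[:a.shape[0],:a.shape[1]]=a;c[:b.shape[0],400:400+b.shape[1]]=b
cv2.imwrite('pics/c1.png',c)
E
```

```text
(no output)
```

View pics/c1.png

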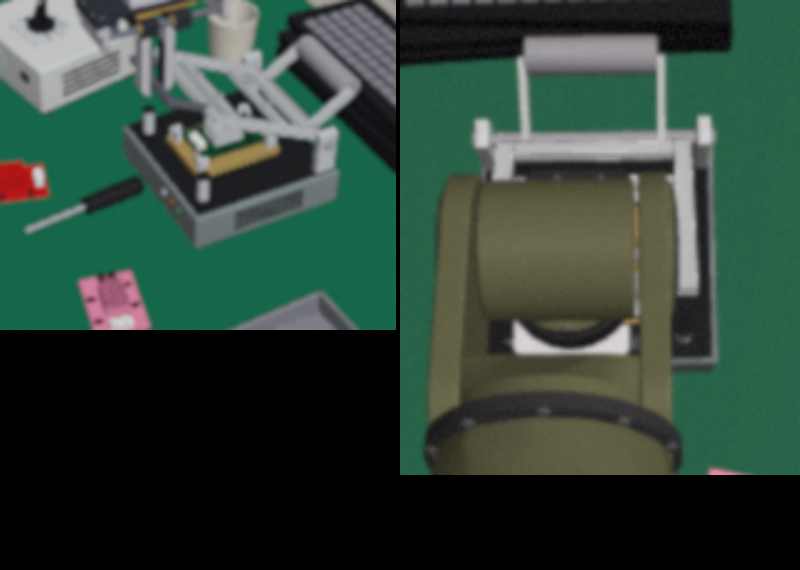

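The gate is part-way up with the bar near the fingertips (side crop about (165,95)), and the grip width has grown to 17.5 mm. I'll work out the gate's angle from the projected geometry before going on.

```bash
python3 - <<'E'
from h import *
H=np.array([.690,.025,.102]);ex=np.array([np.cos(.03),-np.sin(.03),0]);ey=np.array([np.sin(.03),np.cos(.03),0])
im=cv2.imread('pics/s1.png')[185:275,290:400];f=7;im=cv2.resize(im,None,fx=f,fy=f,interpolation=cv2.INTER_CUBIC)[:600,:770]
for a,col in((.3,(0,0,255)),(.4,(0,255,255)),(.48,(255,0,0))):
    u=-ex*np.cos(a)+np.array([0,0,np.sin(a)])
    for L,w in((.222,.044),(.173,.083)):
        q=[tuple(int(v) for v in (proj('side',H+u*L+ey*s*w)-[290,185])*f) for s in(-1,1)]
        cv2.line(im,*q,col,1)
cv2.imwrite('pics/c2.png',im)
o=ctrl.get_obs();print(o['force'],o['grip_width'],o['ee_pos'])
E
```

```text
[-15.70325054   1.50251187   7.13964095] 0.01846282638302546 [0.49820347 0.02901164 0.18801717]
```

View pics/c2.png

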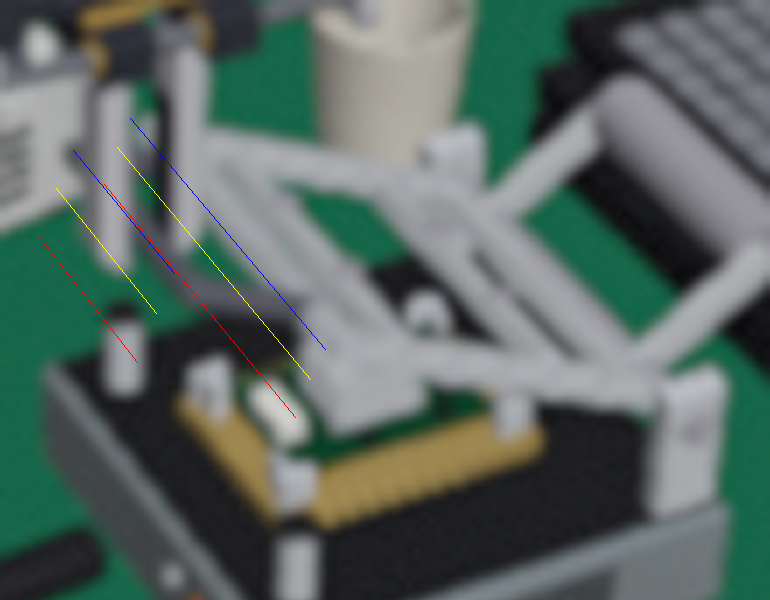

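Emit:
jog_arm(
  motion=[
    [0,-0.002,-0.006,0,0,0,-0.9],
    [0,0.003,-0.01,0,0,0,-0.9],
    [0,0.006,-0.01,0,0,0,-0.9],
    [0,0.006,-0.009,0,0,0,-0.9],
    [0,0.006,-0.009,0,0,0,-0.9],
  ],
)

```text
time_s: 4.4
ee_pos: [0.5195, 0.0281, 0.2309]
eef_rot: [3.139, -0.0, 1.543]
force: [12.8, -0.0, -11.3]
grip_width: 0.0117
grip_force: 8.0
```

Emit:
jog_arm(
  motion=[
    [0,0.009,-0.005,0,0,0,-0.9],
    [0,0.01,-0.008,0,0,0,-0.9],
    [0,0.01,-0.008,0,0,0,-0.9],
    [0,0.01,-0.008,0,0,0,-0.9],
    [0,0.01,-0.008,0,0,0,-0.9],
  ],
)

```text
time_s: 4.9
ee_pos: [0.5674, 0.027, 0.269]
eef_rot: [3.141, -0.0, 1.543]
force: [-0.5, 1.0, -0.1]
grip_width: 0.0118
grip_force: 8.0
```

Emit:
jog_arm(
  motion=[
    [0,0.009,-0.006,0,0,0,-0.9],
    [0,0.009,-0.005,0,0,0,-0.9],
    [0,0.01,-0.005,0,0,0,-0.9],
    [0,0.01,-0.004,0,0,0,-0.9],
    [0,0.01,-0.004,0,0,0,-0.9],
  ],
)

```text
time_s: 5.4
ee_pos: [0.6156, 0.0259, 0.2928]
eef_rot: [3.14, -0.001, 1.543]
force: [-0.1, 3.4, 0.6]
grip_width: 0.0117
grip_force: 8.0
```

Emit:
jog_arm(
  motion=[
    [0,0.01,-0.003,0,0,0,-0.9],
    [0,0.011,-0.003,0,0,0,-0.9],
    [0,0.011,-0.002,0,0,0,-0.9],
    [0,0.011,-0.002,0,0,0,-0.9],
    [0,0,0,0,0,0,-0.4],
  ],
)

```text
time_s: 5.9
ee_pos: [0.6589, 0.0244, 0.302]
eef_rot: [3.14, -0.0, 1.543]
force: [1.2, -0.1, 0.6]
grip_width: 0.0166
grip_force: 0.7
```

Emit:
jog_arm(
  motion=[
    [0,0,-0.002,0,0,0,-0.15],
    [0,0,-0.015,0,0,0,-0.15],
    [0,0,-0.02,0,0,0,-0.15],
    [0,0,-0.02,0,0,0,-0.15],
    [0,0,0,0,0,0,-0.15],
  ],
)

```text
time_s: 6.4
ee_pos: [0.658, 0.0242, 0.3616]
eef_rot: [3.137, 0.0, 1.543]
force: [-0.5, 0.2, -0.1]
grip_width: 0.04
grip_force: 0.0
```

```bash
python3 - <<'E'
from h import *
plan([(.48,-.2,.3,-.03,15)])
E
```

```text
-> (0.48, -0.2, 0.3, -0.03) max [0.019 0.014 0.005 0.001 0.001 0.105]
   [-0.015, -0.011, 0.004, 0, 0, 0.105]
   [-0.016, -0.01, 0.004, 0, 0, 0.105]
   [-0.017, -0.008, 0.004, 0, 0, 0.105]
   [-0.018, -0.006, 0.004, 0, 0, 0.105]
   [-0.019, -0.004, 0.004, 0, 0, 0.105]
   [-0.019, -0.002, 0.004, 0, 0, 0.105]
   [-0.019, 0, 0.004, 0, 0, 0.105]
   [-0.019, 0.002, 0.004, 0, -0.001, 0.105]
   [-0.019, 0.004, 0.004, 0, 0, 0.105]
   [-0.018, 0.006, 0.004, 0, -0.001, 0.105]
   [-0.018, 0.007, 0.004, 0, -0.001, 0.105]
   [-0.017, 0.009, 0.004, 0.001, 0, 0.104]
   [-0.016, 0.011, 0.004, 0, -0.001, 0.105]
   [-0.014, 0.013, 0.005, 0.001, 0, 0.104]
   [-0.013, 0.014, 0.004, 0, -0.001, 0.105]
```

Emit:
jog_arm(
  motion=[
    [-0.015,-0.011,0,0,0,0.105,-0.15],
    [-0.016,-0.01,0,0,0,0.105,-0.15],
    [-0.017,-0.008,0,0,0,0.105,-0.15],
    [-0.018,-0.006,0.004,0,0,0.105,-0.15],
    [-0.019,-0.004,0.006,0,0,0.105,-0.15],
  ],
)

```text
time_s: 6.9
ee_pos: [0.5983, -0.0505, 0.3475]
eef_rot: [-3.141, 0.0, 1.013]
force: [0.9, -0.3, 1.3]
grip_width: 0.04
grip_force: 0.0
```

Emit:
jog_arm(
  motion=[
    [-0.019,-0.002,0.006,0,0,0.105,-0.15],
    [-0.019,0,0.006,0,0,0.105,-0.15],
    [-0.019,0.002,0.006,0,0,0.105,-0.15],
    [-0.019,0.004,0.006,0,0,0.105,-0.1],
    [-0.018,0.006,0.006,0,0,0.105,-0.1],
  ],
)

```text
time_s: 7.4
ee_pos: [0.5397, -0.1261, 0.3171]
eef_rot: [-3.141, 0.001, 0.488]
force: [0.2, 0.0, 0.6]
grip_width: 0.0422
grip_force: 0.0
```

Emit:
jog_arm(
  motion=[
    [-0.018,0.007,0.004,0,0,0.105,-0.1],
    [-0.017,0.009,0.004,0,0,0.104,0.06],
    [-0.016,0.011,0.004,0,0,0.105,0.06],
    [-0.014,0.013,0.005,0,0,0.104,0.06],
    [-0.013,0.014,0.004,0,0,0.105,0.06],
  ],
)

```text
time_s: 7.9
ee_pos: [0.4792, -0.2006, 0.2961]
eef_rot: [-3.141, 0.001, -0.035]
force: [0.5, 0.7, -0.5]
grip_width: 0.0499
grip_force: 0.0
```

Emit:
jog_arm(
  motion=[
    [0,0,0,0,0,0,0.06],
    [0,0,0,0,0,0,0.06],
  ],
)

```text
time_s: 8.1
ee_pos: [0.4801, -0.2001, 0.297]
eef_rot: [-3.141, 0.0, -0.028]
force: [0.3, 0.2, 0.3]
grip_width: 0.0497
grip_force: 0.0
```

```bash
python3 - <<'E'
from h import *
snap('side','s2.png');b=snap('top','t2.png')
print(ctrl.get_obs()['ee_pos'],ctrl.get_obs()['eef_rot'])
b=cv2.resize(b[90:300,100:380],None,fx=2.8,fy=2.8,interpolation=cv2.INTER_CUBIC);cv2.imwrite('pics/c3.png',b)
E
```

```text
[ 0.48063842 -0.19971335  0.29730475] [-3.14145848e+00  2.62709887e-05 -2.77913839e-02]
```

View pics/c3.png

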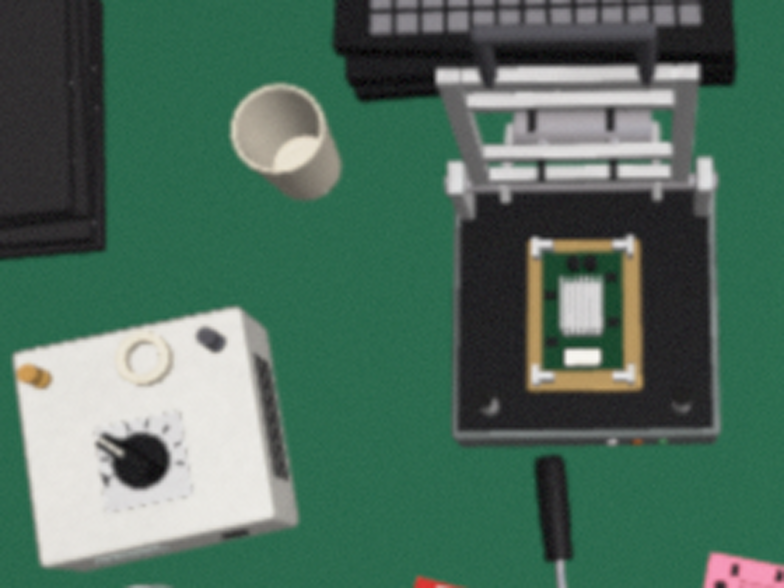

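The crop shows the gate upright. The board in the nest has its sink at crop (582,305), full-image (307.9,198.9), and the selector pointer is still at step 2.

```bash
python3 - <<'E'
from h import *
im=cv2.imread('pics/t2.png');hsv=cv2.cvtColor(im,cv2.COLOR_BGR2HSV)
m=((hsv[...,1]<70)&(hsv[...,2]>110)).astype(np.uint8);q=np.zeros_like(m);q[187:210,297:320]=m[187:210,297:320]
pts=np.argwhere(q)[:,::-1].astype(np.float32);r=cv2.minAreaRect(pts);print(r,ray('top',*r[0],.1024),ray('top',100+582/2.8,90+305/2.8,.1024))
plan([(.594,.0285,.24,-.03,8)])
E
```

```text
((307.5, 199.0), (20.0, 15.0), 90.0) [0.59428232 0.02885611 0.1024    ] [0.59441441 0.02809834 0.1024    ]
-> (0.594, 0.0285, 0.24, -0.03) max [0.014 0.029 0.008 0.    0.    0.001]
   [0.013, -0.029, 0.007, 0, 0, 0]
   [0.013, -0.029, 0.007, 0, 0, 0]
   [0.013, -0.029, 0.007, 0, 0, 0]
   [0.014, -0.029, 0.007, 0, 0, 0]
   [0.013, -0.029, 0.007, 0, 0, 0.001]
   [0.014, -0.029, 0.007, 0, 0, 0]
   [0.013, -0.029, 0.008, 0, 0, 0.001]
   [0.014, -0.028, 0.007, 0, 0, 0]
```

Emit:
jog_arm(
  motion=[
    [0.013,-0.029,0.007,0,0,0,0.06],
    [0.013,-0.029,0.007,0,0,0,0.06],
    [0.013,-0.029,0.007,0,0,0,0.06],
    [0.014,-0.029,0.007,0,0,0,0.06],
    [0.013,-0.029,0.007,0,0,0,0.06],
  ],
)

```text
time_s: 8.7
ee_pos: [0.5514, -0.0553, 0.2621]
eef_rot: [3.142, -0.0, -0.028]
force: [-0.1, -1.0, -0.0]
grip_width: 0.0495
grip_force: 0.0
```

Emit:
jog_arm(
  motion=[
    [0.014,-0.029,0.007,0,0,0,0.06],
    [0.013,-0.029,0.008,0,0,0.001,0.06],
    [0.014,-0.028,0.007,0,0,0,0.06],
    [0,0,0,0,0,0,0.06],
    [0,0,0,0,0,0,0.06],
  ],
)

```text
time_s: 9.2
ee_pos: [0.5943, 0.0282, 0.24]
eef_rot: [3.141, 0.001, -0.028]
force: [-0.4, -0.1, -0.1]
grip_width: 0.0497
grip_force: 0.0
```

Emit:
jog_arm(
  motion=[
    [0,0,0.03,0,0,0,0.06],
    [0,0,0.03,0,0,0,0.06],
    [0,0,0.03,0,0,0,0.06],
    [0,0,0.03,0,0,0,0.06],
    [0,0,0.01,0,0,0,0.06],
  ],
)

```text
time_s: 9.7
ee_pos: [0.5931, 0.0266, 0.1081]
eef_rot: [3.141, 0.003, -0.031]
force: [0.1, -0.5, 0.1]
grip_width: 0.0497
grip_force: 0.0
```

Emit:
jog_arm(
  motion=[
    [0,0,0,0,0,0,0.06],
    [0,0,0,0,0,0,0.06],
  ],
)

```text
time_s: 9.9
ee_pos: [0.5951, 0.027, 0.1121]
eef_rot: [-3.142, -0.002, -0.031]
force: [-0.4, 0.2, 0.8]
grip_width: 0.0498
grip_force: 0.0
```

Emit:
jog_arm(
  motion=[
    [0,-0.001,0.012,0,0,0,0.06],
    [0,0,0.01,0,0,0,0.06],
    [0,0,0.006,0,0,0,0.06],
    [0,0,0,0,0,0,0.06],
    [0,0,0,0,0,0,0.06],
  ],
)

```text
time_s: 10.4
ee_pos: [0.5945, 0.0284, 0.0825]
eef_rot: [-3.142, 0.0, -0.031]
force: [0.4, -0.2, 0.9]
grip_width: 0.0499
grip_force: 0.0
```

Emit:
jog_arm(
  motion=[
    [0,0,0,0,0,0,-0.2],
    [0,0,0,0,0,0,-0.45],
    [0,0,0,0,0,0,-0.5],
    [0,0,0,0,0,0,-0.5],
    [0,0,0,0,0,0,-0.5],
  ],
  squeeze=15,
)

```text
time_s: 10.9
ee_pos: [0.5945, 0.0283, 0.0827]
eef_rot: [3.142, -0.0, -0.031]
force: [-0.6, 0.8, 2.6]
grip_width: 0.0297
grip_force: 15.0
```

Emit:
jog_arm(
  motion=[
    [0,0,-0.005,0,0,0,-0.5],
    [0,0,-0.01,0,0,0,-0.5],
    [0,0,-0.02,0,0,0,-0.5],
    [0,0,-0.03,0,0,0,-0.5],
    [0,0,-0.03,0,0,0,-0.5],
  ],
)

```text
time_s: 11.4
ee_pos: [0.5942, 0.0284, 0.179]
eef_rot: [-3.142, 0.0, -0.031]
force: [1.4, 1.0, -1.5]
grip_width: 0.0298
grip_force: 15.0
```

```bash
python3 - <<'E'
from h import *
b=snap('side','s3.png')
im=cv2.imread('pics/t2.png');print('b2',ray('top',453,250,.0074).round(3))
o=ctrl.get_obs();print(o['ee_pos'],o['force'],o['grip_width'])
plan([(.4546,-.4116,.17,.026,15),(.4546,-.4116,.02,.026,10)])
E
```

```text
b2 [ 0.49  -0.296  0.007]
[0.59600581 0.02835772 0.18471368] [1.22023902 0.11291941 3.99114933] 0.029916831607899687
-> (0.4546, -0.4116, 0.17, 0.026) max [0.01  0.03  0.001 0.    0.001 0.004]
   [-0.009, 0.03, 0.001, 0, 0, -0.004]
   [-0.009, 0.03, 0.001, 0, -0.001, -0.004]
   [-0.009, 0.029, 0.001, 0, 0, -0.004]
   [-0.009, 0.029, 0.001, 0, -0.001, -0.004]
   [-0.009, 0.029, 0.001, 0, 0, -0.004]
   [-0.009, 0.03, 0.001, 0, -0.001, -0.004]
   [-0.009, 0.029, 0.001, 0, 0, -0.004]
   [-0.009, 0.029, 0.001, 0, -0.001, -0.004]
   [-0.009, 0.029, 0.001, 0, 0, -0.004]
   [-0.01, 0.029, 0.001, 0, -0.001, -0.004]
   [-0.01, 0.03, 0.001, 0, 0, -0.003]
   [-0.01, 0.029, 0.001, 0, -0.001, -0.004]
   [-0.01, 0.03, 0.001, 0, 0, -0.003]
   [-0.009, 0.029, 0.001, 0, -0.001, -0.004]
   [-0.01, 0.029, 0, 0, 0, -0.003]
-> (0.4546, -0.4116, 0.02, 0.026) max [0.    0.    0.015 0.    0.    0.   ]
   [0, 0, 0.015, 0, 0, 0]
   [0, 0, 0.015, 0, 0, 0]
   [0, 0, 0.015, 0, 0, 0]
   [0, 0, 0.015, 0, 0, 0]
   [0, 0, 0.015, 0, 0, 0]
   [0, 0, 0.015, 0, 0, 0]
   [0, 0, 0.015, 0, 0, 0]
   [0, 0, 0.015, 0, 0, 0]
   [0, 0, 0.015, 0, 0, 0]
   [0, 0, 0.015, 0, 0, 0]
```

Emit:
jog_arm(
  motion=[
    [-0.004,0.012,0,0,0,0,-0.5],
    [-0.008,0.024,0,0,0,-0.004,-0.5],
    [-0.009,0.03,0,0,0,-0.004,-0.5],
    [-0.009,0.029,0,0,0,-0.004,-0.5],
    [-0.009,0.029,0,0,0,-0.004,-0.5],
  ],
)

```text
time_s: 11.95
ee_pos: [0.5508, -0.0962, 0.1763]
eef_rot: [-3.141, 0.002, -0.015]
force: [1.1, 0.8, -1.7]
grip_width: 0.0297
grip_force: 15.0
```

Emit:
jog_arm(
  motion=[
    [-0.009,0.03,0,0,0,-0.004,-0.5],
    [-0.009,0.029,0,0,0,-0.004,-0.5],
    [-0.009,0.029,0,0,0,-0.004,-0.5],
    [-0.009,0.029,0,0,0,-0.004,-0.5],
    [-0.01,0.029,0,0,0,-0.004,-0.5],
  ],
)

```text
time_s: 12.45
ee_pos: [0.5037, -0.2417, 0.1763]
eef_rot: [-3.141, 0.002, 0.005]
force: [-0.2, -0.1, -1.6]
grip_width: 0.03
grip_force: 15.0
```

Emit:
jog_arm(
  motion=[
    [-0.01,0.03,0,0,0,-0.004,-0.5],
    [-0.01,0.029,0,0,0,-0.004,-0.5],
    [-0.01,0.03,0,0,0,-0.004,-0.5],
    [-0.01,0.03,0,0,0,-0.004,-0.5],
    [-0.009,0.03,0,0,0,-0.004,-0.5],
  ],
)

```text
time_s: 12.95
ee_pos: [0.4564, -0.3912, 0.1763]
eef_rot: [-3.14, 0.002, 0.025]
force: [-0.5, 0.9, -1.2]
grip_width: 0.0301
grip_force: 15.0
```

Emit:
jog_arm(
  motion=[
    [-0.006,0.016,0,0,0,0,-0.5],
    [0,0,0,0,0,0,-0.5],
    [0,0,0,0,0,0,-0.5],
  ],
)

```text
time_s: 13.25
ee_pos: [0.4523, -0.4055, 0.1768]
eef_rot: [-3.141, 0.001, 0.024]
force: [-0.1, 0.8, -0.6]
grip_width: 0.0295
grip_force: 15.0
```

```bash
python3 - <<'E'
from h import *
b=snap('side','s4.png')[290:440,250:470];t=snap('top','t4.png')[180:310,400:570]
c=np.zeros((600,800,3),np.uint8);a=cv2.resize(b,None,fx=1.8,fy=1.8);t=cv2.resize(t,None,fx=2.3,fy=2.3);c[:a.shape[0],:a.shape[1]]=a;c[:t.shape[0],400:400+t.shape[1]]=t
cv2.imwrite('pics/c4.png',c[:310])
plan([(.4546,-.4116,.03,.026,5)])
print(ctrl.get_obs()['ee_pos'])
E
```

```text
-> (0.4546, -0.4116, 0.03, 0.026) max [0.001 0.002 0.03  0.    0.    0.   ]
   [0, 0.001, 0.029, 0, 0, 0]
   [0, 0.001, 0.03, 0, 0, 0]
   [0.001, 0.002, 0.029, 0, 0, 0]
   [0, 0.001, 0.03, 0, 0, 0]
   [0.001, 0.002, 0.029, 0, 0, 0]
[ 0.45284042 -0.40495714  0.17729048]
```

View pics/c4.png

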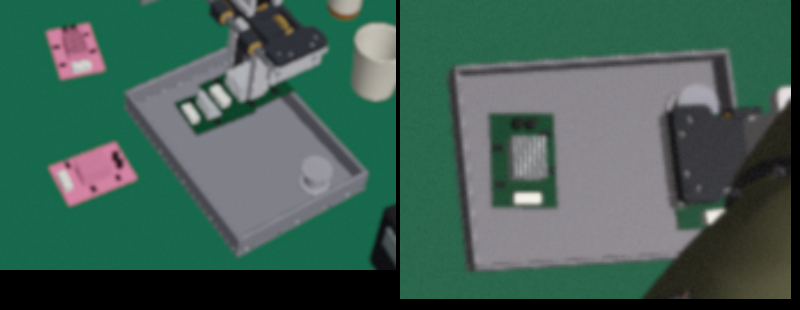

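The board is held level over the tray's free half. Board2 is at top-crop (525,160) and the reel at (697,100), both clear of the spot.

Emit:
jog_arm(
  motion=[
    [0,0.001,0.02,0,0,0,-0.5],
    [0,0.001,0.03,0,0,0,-0.5],
    [0.001,0.001,0.03,0,0,0,-0.5],
    [0,0.001,0.03,0,0,0,-0.5],
    [0.001,0.001,0.025,0,0,0,-0.5],
  ],
)

```text
time_s: 13.85
ee_pos: [0.4549, -0.4097, 0.041]
eef_rot: [-3.141, 0.001, 0.026]
force: [0.2, -0.8, -2.6]
grip_width: 0.0301
grip_force: 15.0
```

Emit:
jog_arm(
  motion=[
    [0,0,0.01,0,0,0,-0.5],
    [0,0,0,0,0,0,-0.5],
    [0,0,0,0,0,0,-0.5],
  ],
)

```text
time_s: 14.15
ee_pos: [0.4553, -0.411, 0.0338]
eef_rot: [3.14, -0.001, 0.025]
force: [0.2, -0.5, -1.3]
grip_width: 0.0299
grip_force: 15.0
```

Emit:
jog_arm(
  motion=[
    [0,0,0.008,0,0,0,-0.5],
    [0,0,0.006,0,0,0,-0.5],
    [0,0,0.004,0,0,0,-0.5],
    [0,0,0.002,0,0,0,-0.5],
    [0,0,0,0,0,0,-0.5],
  ],
)

```text
time_s: 14.65
ee_pos: [0.4546, -0.4109, 0.0122]
eef_rot: [-3.141, 0.0, 0.025]
force: [-0.4, 0.0, -2.5]
grip_width: 0.0297
grip_force: 15.0
```

Emit:
jog_arm(
  motion=[
    [0,0,0.001,0,0,0,-0.5],
    [0,0,0,0,0,0,-0.5],
  ],
)

```text
time_s: 14.85
ee_pos: [0.4548, -0.4111, 0.0117]
eef_rot: [3.141, -0.0, 0.025]
force: [-0.3, -0.7, -0.2]
grip_width: 0.0302
grip_force: 15.0
```

Emit:
jog_arm(
  motion=[
    [0,0,0,0,0,0,-0.25],
    [0,0,0,0,0,0,0],
    [0,0,0,0,0,0,0.06],
    [0,0,-0.01,0,0,0,0.06],
    [0,0,-0.03,0,0,0,0.06],
  ],
)

```text
time_s: 15.35
ee_pos: [0.4536, -0.41, 0.0501]
eef_rot: [-3.138, 0.003, 0.025]
force: [1.1, 0.2, -0.3]
grip_width: 0.0496
grip_force: 0.0
```

Emit:
jog_arm(
  motion=[
    [0,0,-0.04,0,0,0,0.06],
    [0,0,-0.04,0,0,0,0.06],
    [0,0,-0.04,0,0,0,0.06],
    [0,0,-0.04,0,0,0,0.06],
    [0,0,-0.04,0,0,0,0.06],
  ],
)

```text
time_s: 15.85
ee_pos: [0.4544, -0.4107, 0.2542]
eef_rot: [3.141, -0.001, 0.025]
force: [0.0, -0.7, 0.0]
grip_width: 0.0497
grip_force: 0.0
```

```bash
python3 - <<'E'
from h import *
plan([(.45,-.05,.254,1.6,15)])
E
```

```text
-> (0.45, -0.05, 0.254, 1.6) max [0.024 0.024 0.    0.001 0.001 0.105]
   [0, -0.024, 0, 0, 0, -0.105]
   [0.003, -0.024, 0, 0, 0, -0.105]
   [0.005, -0.023, 0, 0, 0, -0.105]
   [0.008, -0.023, 0, 0, 0, -0.105]
   [0.01, -0.022, 0, 0, 0, -0.105]
   [0.012, -0.021, 0, 0, 0, -0.105]
   [0.014, -0.019, 0, 0, 0, -0.105]
   [0.016, -0.018, 0, 0, 0, -0.105]
   [0.018, -0.016, 0, 0, 0, -0.105]
   [0.02, -0.014, 0, 0, 0, -0.105]
   [0.021, -0.011, 0, 0, 0, -0.105]
   [0.022, -0.009, 0, 0, 0, -0.105]
   [0.023, -0.007, 0, 0, 0, -0.105]
   [0.024, -0.004, 0, 0, 0, -0.105]
   [0.024, -0.002, 0, 0.001, 0.001, -0.105]
```

Emit:
jog_arm(
  motion=[
    [0,-0.024,0,0,0,-0.105,0],
    [0.003,-0.024,0,0,0,-0.105,0],
    [0.005,-0.023,0,0,0,-0.105,0],
    [0.008,-0.023,0,0,0,-0.105,0],
    [0.01,-0.022,0,0,0,-0.105,0],
  ],
)

```text
time_s: 16.35
ee_pos: [0.4527, -0.2897, 0.2523]
eef_rot: [3.141, -0.0, 0.554]
force: [0.2, 0.6, -0.2]
grip_width: 0.0468
grip_force: 0.0
```

Emit:
jog_arm(
  motion=[
    [0.012,-0.021,0,0,0,-0.105,0],
    [0.014,-0.019,0,0,0,-0.105,0],
    [0.016,-0.018,0,0,0,-0.105,0],
    [0.018,-0.016,0,0,0,-0.105,0],
    [0.02,-0.014,0,0,0,-0.105,0],
  ],
)

```text
time_s: 16.85
ee_pos: [0.4499, -0.1694, 0.2523]
eef_rot: [3.141, -0.0, 1.079]
force: [0.8, -0.2, 0.4]
grip_width: 0.0469
grip_force: 0.0
```

Emit:
jog_arm(
  motion=[
    [0.021,-0.011,0,0,0,-0.105,0],
    [0.022,-0.009,0,0,0,-0.105,0],
    [0.023,-0.007,0,0,0,-0.105,0],
    [0.024,-0.004,0,0,0,-0.105,0],
    [0.024,-0.002,0,0,0,-0.105,0],
  ],
)

```text
time_s: 17.35
ee_pos: [0.4503, -0.0495, 0.2523]
eef_rot: [3.141, 0.0, 1.604]
force: [0.7, 0.0, -0.2]
grip_width: 0.0474
grip_force: 0.0
```

```bash
python3 - <<'E'
from h import *
s=snap('side','s5.png')[290:440,290:470];t=snap('top','t5.png')
print(ctrl.get_obs()['ee_pos'],ctrl.get_obs()['eef_rot'])
c=np.zeros((600,800,3),np.uint8);a=cv2.resize(s,None,fx=2,fy=2);c[:300,:360]=a
b=cv2.resize(t[190:310,400:570],None,fx=2.5,fy=2.5);c[:300,370:370+425]=b
k=cv2.resize(t[228:278,122:182],None,fx=6,fy=6,interpolation=cv2.INTER_CUBIC);c[300:600,:360]=k
cv2.imwrite('pics/c5.png',c)
plan([(.4876,.363,.2,4.108,20)],[.45,-.05,.254],1.6)
E
```

```text
[ 0.45034777 -0.04865314  0.25233165] [ 3.14044998e+00 -4.19023455e-05  1.60502094e+00]
-> (0.4876, 0.363, 0.2, 4.108) max [0.021 0.021 0.003 0.    0.    0.126]
   [0.021, 0.002, 0.003, 0, 0, -0.125]
   [0.02, 0.005, 0.003, 0, 0, -0.125]
   [0.019, 0.008, 0.003, 0, 0, -0.125]
   [0.018, 0.01, 0.003, 0, 0, -0.125]
   [0.017, 0.012, 0.003, 0, 0, -0.126]
   [0.015, 0.014, 0.003, 0, 0, -0.125]
   [0.013, 0.016, 0.003, 0, 0, -0.125]
   [0.011, 0.017, 0.003, 0, 0, -0.126]
   [0.009, 0.019, 0.002, 0, 0, -0.125]
   [0.007, 0.02, 0.003, 0, 0, -0.126]
   [0.004, 0.02, 0.002, 0, 0, -0.125]
   [0.002, 0.021, 0.003, 0, 0, -0.126]
   [-0.001, 0.021, 0.002, 0, 0, -0.125]
   [-0.004, 0.02, 0.003, 0, 0, -0.126]
   [-0.006, 0.02, 0.002, 0, 0, -0.125]
   [-0.009, 0.019, 0.003, 0, 0, -0.126]
   [-0.011, 0.018, 0.002, 0, 0, -0.125]
   [-0.013, 0.016, 0.003, 0, 0, -0.126]
   [-0.015, 0.014, 0.002, 0, 0, -0.125]
   [-0.016, 0.013, 0.003, 0, 0, -0.126]
```

View pics/c5.png

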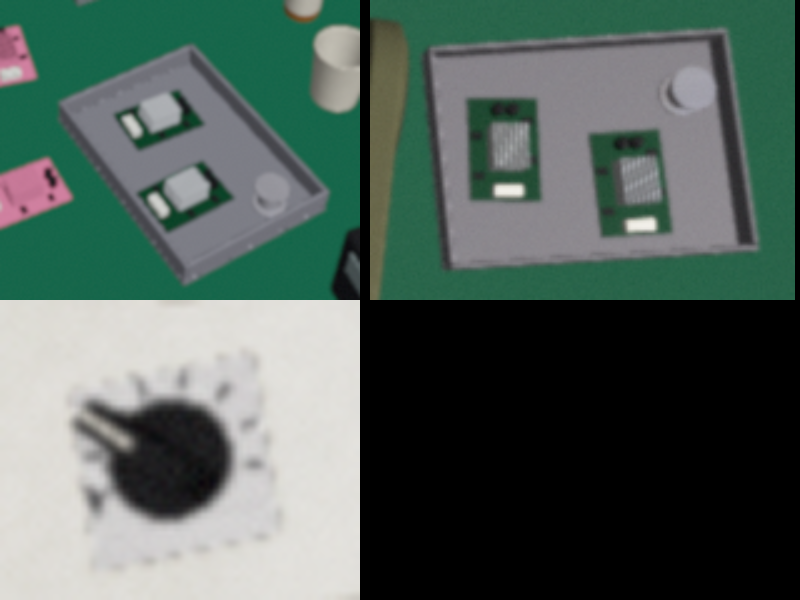

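The board lies flat in the tray beside board2 (top crop, (640,185) and (510,150)). The selector's pointer is on the third stroke from the cross bar, i.e. step 2. The skirt centre at px (150.3,254.7) gives (0.488, 0.363), matching the supply geometry.

Emit:
jog_arm(
  motion=[
    [0.021,0.002,0.003,0,0,-0.125,0],
    [0.02,0.005,0.003,0,0,-0.125,0],
    [0.019,0.008,0.003,0,0,-0.125,0],
    [0.018,0.01,0.003,0,0,-0.125,0],
    [0.017,0.012,0.003,0,0,-0.126,0],
  ],
)

```text
time_s: 17.95
ee_pos: [0.4603, 0.0529, 0.2369]
eef_rot: [3.141, 0.001, 2.229]
force: [0.1, -0.4, 0.1]
grip_width: 0.0472
grip_force: 0.0
```

Emit:
jog_arm(
  motion=[
    [0.015,0.014,0.003,0,0,-0.125,0],
    [0.013,0.016,0.003,0,0,-0.125,0],
    [0.011,0.017,0.003,0,0,-0.126,0],
    [0.009,0.019,0.002,0,0,-0.125,0],
    [0.007,0.02,0.003,0,0,-0.126,0],
  ],
)

```text
time_s: 18.45
ee_pos: [0.4702, 0.1561, 0.223]
eef_rot: [3.141, 0.001, 2.856]
force: [0.8, -0.1, 0.0]
grip_width: 0.0469
grip_force: 0.0
```

Emit:
jog_arm(
  motion=[
    [0.004,0.02,0.002,0,0,-0.125,-0.15],
    [0.002,0.021,0.003,0,0,-0.126,-0.15],
    [-0.001,0.021,0.002,0,0,-0.125,-0.15],
    [-0.004,0.02,0.003,0,0,-0.126,-0.15],
    [-0.006,0.02,0.002,0,0,-0.125,-0.15],
  ],
)

```text
time_s: 18.95
ee_pos: [0.4793, 0.2595, 0.2108]
eef_rot: [-3.141, 0.0, -2.801]
force: [-0.4, 0.1, 0.0]
grip_width: 0.0399
grip_force: 0.0
```

Emit:
jog_arm(
  motion=[
    [-0.009,0.019,0.003,0,0,-0.126,-0.15],
    [-0.011,0.018,0.002,0,0,-0.125,-0.15],
    [-0.013,0.016,0.003,0,0,-0.126,-0.15],
    [-0.015,0.014,0.002,0,0,-0.125,-0.15],
    [-0.016,0.013,0.003,0,0,-0.126,-0.15],
  ],
)

```text
time_s: 19.45
ee_pos: [0.4885, 0.3629, 0.198]
eef_rot: [-3.141, 0.001, -2.173]
force: [0.6, -0.5, -1.0]
grip_width: 0.0401
grip_force: 0.0
```

Emit:
jog_arm(
  motion=[
    [0,0,0,0,0,0,-0.15],
    [0,0,0,0,0,0,-0.15],
  ],
)

```text
time_s: 19.65
ee_pos: [0.4881, 0.3622, 0.1976]
eef_rot: [-3.142, -0.0, -2.179]
force: [-0.4, -0.6, -0.5]
grip_width: 0.04
grip_force: 0.0
```

```bash
python3 - <<'E'
from h import *
o=ctrl.get_obs();print(o['ee_pos'],o['eef_rot'],o['qpos'])
plan([(.4876,.363,.096,4.108,6)])
E
```

```text
[0.48808099 0.362175   0.19758329] [-3.14151957e+00 -2.33250697e-04 -2.17877957e+00] [ 5.78199827e-01  4.35477182e-01  1.35536282e+00 -1.59091224e-04
  1.35094144e+00 -1.95537488e+00]
-> (0.4876, 0.363, 0.096, 4.108) max [0.    0.001 0.017 0.    0.    0.001]
   [0, 0, 0.017, 0, 0, -0.001]
   [0, 0, 0.017, 0, 0, -0.001]
   [0, 0, 0.017, 0, 0, 0]
   [0, 0, 0.017, 0, 0, -0.001]
   [0, 0, 0.017, 0, 0, 0]
   [0, 0.001, 0.017, 0, 0, -0.001]
```

Emit:
jog_arm(
  motion=[
    [0,0,0.025,0,0,0,-0.15],
    [0,0,0.025,0,0,0,-0.15],
    [0,0,0.025,0,0,0,-0.15],
    [0,0,0.02,0,0,0,-0.15],
    [0,0.001,0.006,0,0,0,-0.15],
  ],
)

```text
time_s: 20.15
ee_pos: [0.4868, 0.3618, 0.0949]
eef_rot: [3.141, -0.002, -2.179]
force: [-0.1, -0.5, -0.5]
grip_width: 0.04
grip_force: 0.0
```

Emit:
jog_arm(
  motion=[
    [0,0,0,0,0,0,-0.15],
    [0,0,0,0,0,0,-0.6],
    [0,0,0,0,0,0,-0.85],
    [0,0,0,0,0,0,-0.9],
    [0,0,0,0,0,0,-0.9],
  ],
  squeeze=15,
)

```text
time_s: 20.65
ee_pos: [0.4882, 0.3628, 0.0973]
eef_rot: [-3.139, 0.001, -2.175]
force: [16.8, -12.9, -4.5]
grip_width: 0.0121
grip_force: 14.8
```

Emit:
jog_arm(
  motion=[
    [0,-0.001,0,0,0,0,-0.9],
    [0,-0.001,0,0,0,0,-0.9],
    [0,0,0,0,0,0,-0.9],
  ],
  squeeze=25,
)

```text
time_s: 20.95
ee_pos: [0.4886, 0.3625, 0.0972]
eef_rot: [3.141, 0.001, -2.175]
force: [-3.1, 0.6, 6.8]
grip_width: 0.0117
grip_force: 25.0
```

```bash
python3 - <<'E'
from h import *
o=ctrl.get_obs();print(o['ee_pos'],o['eef_rot'],o['force'],o['moment'])
E
```

```text
[0.48855825 0.36254325 0.09716329] [ 3.14109793e+00  6.89862589e-04 -2.17531775e+00] [-3.11470168  0.63090121  6.75525043] [0.10172467 0.44543079 0.02602877]
```

Emit:
jog_arm(
  motion=[
    [0,0,0,0,0,0.1,-0.9],
    [0,0,0,0,0,0.1,-0.9],
    [0,0,0,0,0,0.1,-0.9],
    [0,0,0,0,0,0.1,-0.9],
    [0,0,0,0,0,0.1,-0.9],
  ],
)

```text
time_s: 21.45
ee_pos: [0.4885, 0.3628, 0.0969]
eef_rot: [3.141, 0.001, -2.678]
force: [0.7, 8.9, -0.1]
grip_width: 0.0118
grip_force: 15.3
```

Emit:
jog_arm(
  motion=[
    [0,0,0,0,0,0.1,-0.9],
    [0,0,0,0,0,0.1,-0.9],
    [0,0,0,0,0,0.1,-0.9],
    [0,0,0,0,0,0.1,-0.9],
    [0,0,0,0,0,0.1,-0.9],
  ],
)

```text
time_s: 21.95
ee_pos: [0.4885, 0.3632, 0.097]
eef_rot: [3.14, 0.0, 3.104]
force: [-0.3, 5.4, 2.7]
grip_width: 0.0118
grip_force: 25.0
```

Emit:
jog_arm(
  motion=[
    [0,0,0,0,0,0.1,-0.9],
    [0,0,0,0,0,0.1,-0.9],
    [0,0,0,0,0,0.1,-0.9],
    [0,0,0,0,0,0.1,-0.9],
    [0,0,0,0,0,0.1,-0.9],
  ],
)

```text
time_s: 22.45
ee_pos: [0.4883, 0.3634, 0.0969]
eef_rot: [3.14, -0.001, 2.605]
force: [1.7, 6.0, -2.3]
grip_width: 0.0144
grip_force: 14.1
```

Emit:
jog_arm(
  motion=[
    [0,0,0,0,0,0.05,-0.9],
    [0,0,0,0,0,0.015,-0.9],
    [0,0,0,0,0,0,-0.9],
    [0,0,0,0,0,0,-0.9],
  ],
)

```text
time_s: 22.85
ee_pos: [0.4887, 0.3634, 0.0968]
eef_rot: [3.139, -0.001, 2.543]
force: [1.6, 6.5, -0.2]
grip_width: 0.0117
grip_force: 25.0
```

Now release, rise and move clear for a check.

Emit:
jog_arm(
  motion=[
    [0,0,0,0,0,0,-0.5],
    [0,0,0,0,0,0,-0.15],
    [0,0,0,0,0,0,-0.15],
    [0,0,-0.02,0,0,0,-0.15],
    [0,0,-0.04,0,0,0,-0.15],
  ],
)

```text
time_s: 23.35
ee_pos: [0.4875, 0.3613, 0.1543]
eef_rot: [-3.136, -0.002, 2.543]
force: [0.8, -0.2, 0.4]
grip_width: 0.04
grip_force: 0.0
```

Emit:
jog_arm(
  motion=[
    [0,0,-0.04,0,0,0,-0.15],
    [0,0,-0.04,0,0,0,-0.15],
    [0.01,0.03,-0.01,0,0,0,-0.15],
    [0.02,0.04,0,0,0,0,-0.15],
    [0.02,0.04,0,0,0,0,-0.15],
  ],
)

```text
time_s: 23.85
ee_pos: [0.5097, 0.4823, 0.2474]
eef_rot: [3.14, 0.0, 2.542]
force: [0.9, 0.3, 0.3]
grip_width: 0.0403
grip_force: 0.0
```

```bash
python3 - <<'E'
from h import *
o=ctrl.get_obs();print(o['ee_pos'],o['eef_rot'])
plan([(.42,.05,.26,o['eef_rot'][2],8)])
E
```

```text
[0.50971898 0.4822505  0.24739258] [3.14040260e+00 3.25370808e-04 2.54161775e+00]
-> (0.42, 0.05, 0.26, np.float64(2.541617746730829)) max [0.022 0.051 0.002 0.001 0.    0.   ]
   [-0.021, -0.051, -0.002, 0, 0, 0]
   [-0.021, -0.051, -0.002, 0, 0, 0]
   [-0.021, -0.051, -0.002, 0, 0, 0]
   [-0.021, -0.051, -0.001, 0, 0, 0]
   [-0.022, -0.051, -0.002, 0, 0, 0]
   [-0.021, -0.051, -0.001, 0, 0, 0]
   [-0.022, -0.051, -0.002, 0.001, 0, 0]
   [-0.021, -0.05, -0.001, 0, 0, 0]
```

Emit:
jog_arm(
  motion=[
    [-0.018,-0.045,-0.002,0,0,0,-0.15],
    [-0.018,-0.045,-0.002,0,0,0,-0.15],
    [-0.018,-0.045,-0.002,0,0,0,-0.15],
    [-0.018,-0.045,-0.002,0,0,0,-0.15],
    [-0.018,-0.045,-0.002,0,0,0,-0.15],
  ],
)

```text
time_s: 24.35
ee_pos: [0.4561, 0.2428, 0.2564]
eef_rot: [-3.141, 0.0, 2.543]
force: [1.0, 0.1, 0.2]
grip_width: 0.0402
grip_force: 0.0
```

Emit:
jog_arm(
  motion=[
    [-0.018,-0.045,-0.002,0,0,0,-0.15],
    [-0.018,-0.045,0,0,0,0,-0.15],
    [-0.018,-0.045,0,0,0,0,-0.15],
    [-0.018,-0.045,0,0,0,0,-0.15],
    [0,0,0,0,0,0,-0.15],
  ],
)

```text
time_s: 24.85
ee_pos: [0.414, 0.0514, 0.2589]
eef_rot: [-3.141, 0.001, 2.538]
force: [0.6, -0.0, 0.4]
grip_width: 0.0399
grip_force: 0.0
```

```bash
python3 - <<'E'
from h import *
t=snap('top','t6.png')
c=np.zeros((600,800,3),np.uint8)
c[:430,:]=cv2.resize(t[50:352,40:602],(800,430),interpolation=cv2.INTER_AREA)
c[300:600,:360]=cv2.resize(t[228:278,122:182],None,fx=6,fy=6,interpolation=cv2.INTER_CUBIC)
cv2.imwrite('pics/c6.png',c)
E
```

```text
(no output)
```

View pics/c6.png

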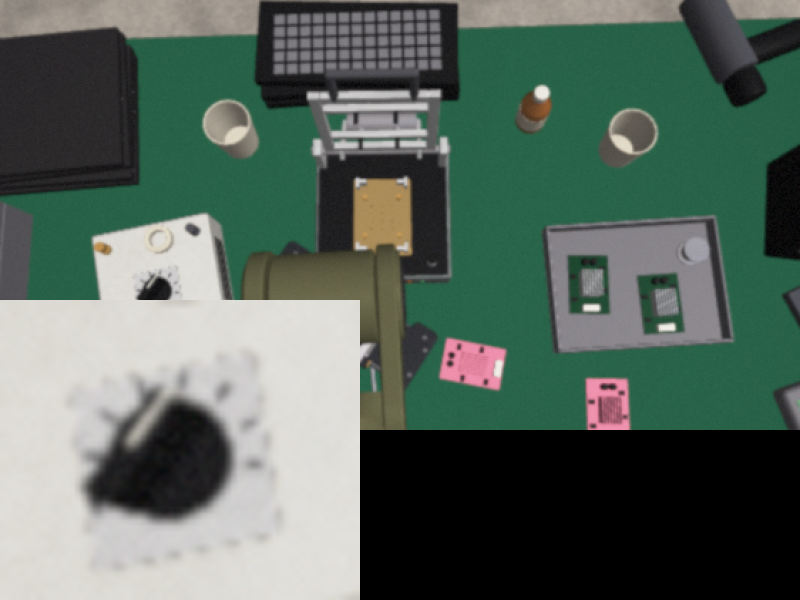

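The nest is empty, the gate is open, both boards lie flat in the tray and the bystanders are in place. The selector's white line runs from crop (130,445) to (170,390). I'll check its angle against the steps, then hand in if it fits.

```bash
python3 - <<'E'
from h import *
a=ray('top',122+130/6,228+145/6,.121);b=ray('top',122+171/6,228+89/6,.121)
ang=np.degrees(np.arctan2(*(b-a)[[1,0]]))-10.4
step=(105-ang)/30;print(a,b,ang,step)
if abs(step-5)<.35: print(ctrl.hand_in())
E
```

```text
[0.4880541  0.36430058 0.121     ] [0.50694026 0.35102666 0.121     ] -45.501033092713065 5.016701103090436
the job is handed in; nothing more can be done
None
```

The job is handed in: the gate stands open, the finished board lies flat in the tray beside the other one, and the selector's pointer measures at step 5 (5.02 in the last picture).

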